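# Make up the dressing kit and the medicine kit at the nurses' station

## Task

Make up two bedside kits from the stock on the counter. Dressing tray (three bays): lay the carton along the long bay, lay the tape roll flat in the square bay next to the grip tab and stand the jar upright in the other square bay. Medicine tray (two bays): stand the pill bottle upright in the bay next to the grip tab and the steel cup upright, mouth up, in the other; everything must sit flat on the floor of its bay, and the oximeter, ink pad and stamp must be left where they are.

Things in the scene. Friction and masses are not known exactly. Their poses are not given: they have to be found in the camera images.
- carton_mid (a point): centre of a loose dressing carton, a plain white rectangular box with one slate band, 100 x 40 x 30 mm (x long, y wide, z high); x runs along its length, z up; grasp it across the 40 mm width. 40 to 85 g. Starts lying flat on the counter at any yaw. Like all the stock it is shuffled among the counter's middle
- roll_mid (a point): centre of a loose roll of tan surgical tape lying flat: a ring of 50 mm outer and 26 mm hole diameter, 25 mm high; z is its axis, up. 20 to 45 g
- jar_mid (a point): centre of a loose white ointment jar with a white screw lid, standing: 50 mm diameter at the lid (upper 16 mm), 47 mm below it, 40 mm high; z up. 45 to 100 g
- bottle_mid (a point): centre of a loose amber pill bottle with a white cap, standing: 38 mm diameter, 58 mm high (cap the upper 14 mm, a short 32 mm neck of 4 mm under it); z up. 35 to 70 g
- cup_mid (a point): centre of a loose straight-sided steel medicine cup, open at the top, standing: 42 mm outer diameter, 36 mm high, wall 3 mm; z up. 40 to 85 g
- dressing_tray: larger fixed steel tray, three bays, 148 (x) x 156 mm (y); origin: centre of its underside, z up. Floor 3 mm thick; rim and ribs 4 mm thick, tops 9 mm above the counter. Slotted grip tab sticks out 22 mm at mid +y side. Long bay 64 x 148 mm, centre x -38, y 0 mm. Square bays 72 x 72 mm: next to the tab, centre x 34, y 38; the other x 34, y -38. Left or right of the stock
- medicine_tray: smaller fixed steel tray, two bays, 74 (x) x 144 mm (y); origin: centre of its underside, z up. Floor 3 mm thick; rim and rib 4 mm thick, tops 9 mm above the counter. Slotted grip tab sticks out 22 mm at mid +y side. Bays 66 x 66 mm: next to the tab, centre x 0, y 35 mm; the other x 0, y -35. On the other side of the stock, at any yaw
- oximeter: bystander, loose: grey and white clip-shaped pulse oximeter with a small dark screen, 56 x 34 x 27 mm, among the stock; origin at the centre of its underside. Not to be shifted
- ink_pad: bystander, loose: flat black and grey ink pad, 56 x 44 x 15 mm, among the stock; origin at the centre of its underside. Not to be shifted
- stamp: bystander, loose: wooden hand stamp, base 50 x 30 x 16 mm with a dark ball grip of 26 mm diameter, 53 mm high in all, among the stock; origin at the centre of its underside. Not to be shifted
There are look-alikes about, which are no part of the job. Leave any pink or yellow look-alike of the part that bears roll_mid alone.

How it is judged (in metres and radians):
At the end, for the whole second after the job is handed in: All five released, at rest, upright or flat within 6 deg on the bay floor (3 mm), centres within 15 mm of the bay centre on both tray axes (carton: 27 mm along the long bay, within 17 deg of it); oximeter, ink pad and stamp within 30 mm of their starts (x of carton_mid in the frame of dressing_tray between -0.053 and -0.023 m and y of carton_mid in the frame of dressing_tray between -0.027 and 0.027 m and z of carton_mid in the frame of dressing_tray between 0.015 and 0.021 m and angle between each of carton_mid, roll_mid, jar_mid, bottle_mid, cup_mid's own z axis and vertical below 0.1 rad and linear speed of each of carton, tape_roll, jar, pill_bottle, cup below 0.02 m/s and x of roll_mid in the frame of dressing_tray between 0.019 and 0.049 m and y of roll_mid in the frame of dressing_tray between 0.023 and 0.053 m and z of roll_mid in the frame of dressing_tray between 0.0125 and 0.0185 m and x of jar_mid in the frame of dressing_tray between 0.019 and 0.049 m and y of jar_mid in the frame of dressing_tray between -0.053 and -0.023 m and z of jar_mid in the frame of dressing_tray between 0.02 and 0.026 m and x of bottle_mid in the frame of medicine_tray between -0.015 and 0.015 m and y of bottle_mid in the frame of medicine_tray between 0.02 and 0.05 m and z of bottle_mid in the frame of medicine_tray between 0.029 and 0.035 m and x of cup_mid in the frame of medicine_tray between -0.015 and 0.015 m and y of cup_mid in the frame of medicine_tray between -0.05 and -0.02 m and z of cup_mid in the frame of medicine_tray between 0.018 and 0.024 m and angle between the x axis of carton_mid and the y axis of dressing_tray, either way round below 0.3 rad and distance of each of oximeter, ink_pad, stamp from where it was at the start of the episode below 0.03 m); the robot touches nothing.
It fails at once if the oximeter is shifted by more than 30 mm (distance of oximeter from where it was at the start of the episode above 0.03 m).
It fails at once if the ink pad is shifted by more than 30 mm (distance of ink_pad from where it was at the start of the episode above 0.03 m).
It fails at once if the stamp is shifted by more than 30 mm (distance of stamp from where it was at the start of the episode above 0.03 m).
It also fails if it takes over 128 s, if anything falls off the work surface, if the arm or the gripper's body presses on something with over 40 N, if the wrist force passes 120 N, or if a joint passes its speed limit or range.

## Robot

A 6-joint arm with a two-finger parallel gripper is mounted at the origin on the work surface. World frame = base frame: x ahead of the robot, y to its left, z up, the work surface at z = 0. Lengths are in mm, angles in degrees, forces in N, time in s.
With the tool pointing down it reaches from about 300 to 850 mm from the base axis. Payload 4.2 kg.
Tool frame: the origin (TCP) lies at the very end of the fingers, on their centre line; the grasp point (between the pads) lies 19 mm behind it (env.grip_point_offset is the distance from the TCP to the grasp point, in mm); z points along the fingers, y is the line along which they close (so a half turn about z gives the same grasp; the last joint's range is limited). The gripper opens to 91 mm and grips with 3 to 60 N. Pads are 32 mm wide; open, the fingers measure 118 mm over their backs; the gripper's body (76 mm by 178 mm) begins 60 mm behind the grasp point.
Start: joints at [-73.74, 18.312, 89.639, -0, 72.044, -1.146], TCP at [172.013, -548.684, 213.976] pointing down, gripper open.
Joint ranges: [-177.97, 177.97], [-48.28, 115.42], [12.27, 149.76], [-77.06, 257.06], [2.81, 150.46], [-146.56, 146.56]. Speed limits (degrees/s): [147.25, 147.25, 180, 180, 180, 180].

## Interface

Orientations are given as [roll, pitch, yaw] about the fixed x, y, z axes, in that order (R = Rz(yaw) Ry(pitch) Rx(roll)).
In Python, from workcell import env gives the robot as it stands. The module is installed in compiled form; this text tells all that it offers.
- The arm moves only by the tool arm_command, never from a script. Its argument "rows" is a list of rows, each an object with "delta_pos": the shift along the tool's x, y, z in mm, a list of three; "roll": the turn about the tool's z in units of 5 degrees (1.0 is 5 degrees); "jaw": the opening in per cent of the stroke, from 0 (shut) to 100 (fully open). A call has 1 to 20 rows; each row is the pose to reach, as a shift and turn from the pose commanded when the call began, along the tool's axes at that moment; what a row does not reach only later rows make up. A row lasts 1/12 s, in which the tool goes at most 41.7 mm and 7.16 degrees, less where a joint would pass 70% of its speed; a pose out of reach is approached as far as the arm can. A call with a gripper value outside its range is refused whole. The fingers move at their own pace and stop on an object; "squeeze" is the grip in N (left out, the last holds). Time passes only in rows, so rows that repeat a pose let the fingers close. It gives the time, the measured TCP pose, the force, the opening and the grip force at its end, in the units of the state.
- env.state(): the state, without advancing time (a new reading comes with each control period).
- env.grab_frame(name): name is "side" or "top"; returns a dict with "img" (384x512x3 uint8, blue, green, red), "z_map" (384x512 float32, mm along the optical axis (not along the pixel's ray), 0 where there is no reading), "fov_y" (degrees; the focal length in pixels is half the picture's height over the tangent of half this angle, whatever the lens; pixels are square), "cx", "cy" (the principal point, pixels), "dist" ([k1, k2, p1, p2, k3] as OpenCV has them; the pictures are not rectified), "R" (3x3) and "t" (3): a world point X has camera coordinates R X + t. Camera axes: x right, y down, z forward; pixel columns grow to the right and rows downward; lengths in mm; the calibration is good to about 2 mm. A picture is of the moment at which its call begins.
- env.job_done(): hands the job in; it is judged then, once.
The state is a dict: "time_s": time; "qpos": joint angles; "qvel": joint speeds; "effort": joint torques, N m; "ee_pos": TCP position; "ee_rot": TCP orientation; "force": force on the tool from outside, world axes, zero at the start; "torque": the same for the moment, N m; "gripper_width": finger opening in mm; "gripper_force": force on a finger pad.
Only numpy, scipy, OpenCV 4.12 (cv2) and the standard library are available. Lean on these libraries where they do the work, as an engineer would, in place of code of your own. Each camera call takes 0.05 s, during which the arm holds its last target. There are 200 camera calls.

## Working session

There is one attempt and no reset: what is moved stays moved. The work goes in short steps, Python scripts to look and compute and a tool call to move; the robot and the scene stay as the last step left them, time stands still between calls to the robot, and variables do not carry over. Pictures are saved under pics/ and viewed, at most 14 in all, crops included, and the job is handed in when it is done.

Besides the shell and the picture viewer there is one more tool, called after ">>>" in YAML: its name, and indented under it one key for each argument. arm_command: Moves the arm, as the interface text tells. Its arguments: {"type":"object","properties":{"rows":{"type":"array"},"squeeze":{"type":"number"}},"required":["rows"]}

```bash
mkdir -p pics
cat > h.py <<'E'
import numpy as np, cv2, pickle
from workcell import env
def K(f):
    F=f["img"].shape[0]/2/np.tan(np.radians(f["fov_y"])/2)
    return np.array([[F,0,f["cx"]],[0,F,f["cy"]],[0,0,1.]])
def ray(f,u,v):
    p=cv2.undistortPoints(np.array([[[u,v]]],float),K(f),np.array(f["dist"],float))[0,0]
    return np.array([p[0],p[1],1.])
def depthpt(f,u,v):
    z=f["z_map"][int(round(v)),int(round(u))]
    return np.array(f["R"]).T@(ray(f,u,v)*z-np.array(f["t"]))
def atz(f,u,v,z):
    R=np.array(f["R"]);d=R.T@ray(f,u,v);c=-R.T@np.array(f["t"])
    return c+d*(z-c[2])/d[2]
def cloud(f):
    h,w=f["z_map"].shape
    uv=np.stack(np.meshgrid(np.arange(w),np.arange(h)),-1).reshape(-1,1,2).astype(float)
    p=cv2.undistortPoints(uv,K(f),np.array(f["dist"],float)).reshape(h,w,2)
    P=np.dstack([p,np.ones((h,w))])*f["z_map"][...,None]
    return (P-np.array(f["t"]))@np.array(f["R"])
E
python3 - <<'E'
from h import *
for n in("top","side"):
    f=env.grab_frame(n);pickle.dump(f,open(n+".pkl","wb"))
    cv2.imwrite(f"pics/{n}0.png",cv2.resize(f["img"],(800,600),interpolation=cv2.INTER_CUBIC))
    R=np.array(f["R"]);print(n,-R.T@np.array(f["t"]),R[2],f["fov_y"],f["dist"])
s=env.state();print(s["ee_pos"],s["ee_rot"],s["gripper_width"],s["time_s"])
E
```

```text
top [343.92834988   7.34208367 876.13671972] [ 0.17283021 -0.0137023  -0.98485632] 49.73401774900448 [-0.0113939  0.         0.         0.         0.       ]
side [468.22866193 704.5475905  508.79996776] [ 0.05308233 -0.84981272 -0.524405  ] 50.17318904683637 [-0.05704842  0.          0.          0.          0.        ]
[ 171.91591197 -548.24224753  213.21752483] [-1.79911171e+02 -2.39238336e-03  1.74085081e+01] 91.28850740075696 0.1
```

View pics/top0.png

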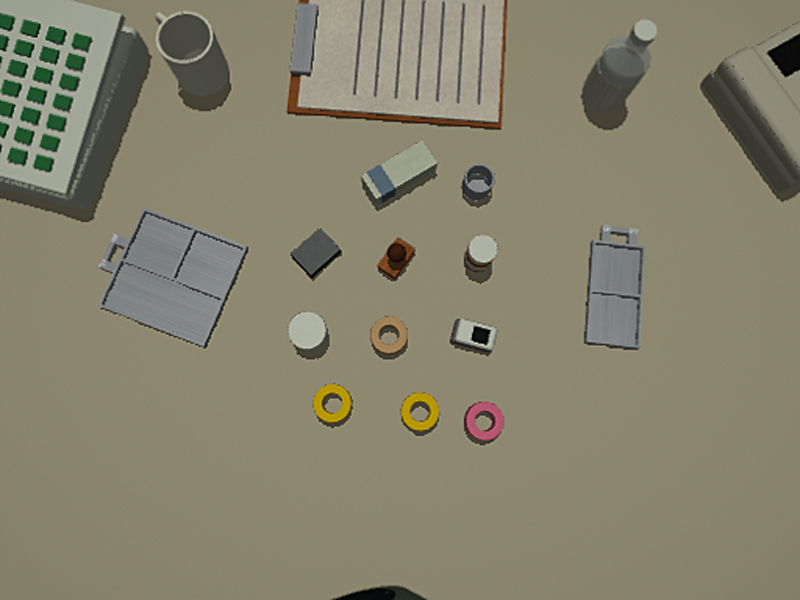

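View pics/side0.png

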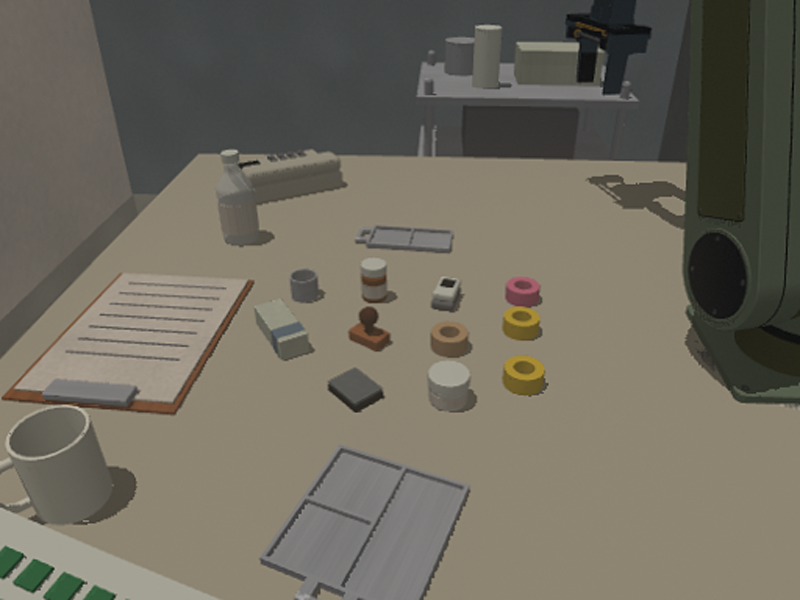

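The top view (800 px) shows the following:
- **Dressing tray:** corners at about (145,211), (247,246), (206,346) and (101,309), with the tab at the left.
- **Medicine tray:** corners at about (592,241), (643,243), (638,348) and (586,345), with the tab at the top.
- **Parts:** carton (400,174), cup (479,181), bottle (481,250), jar (308,331), roll (389,336).
- **Bystanders:** ink pad (316,253), stamp (396,257), oximeter (474,335).

```bash
cat > meas.py <<'E'
from h import *
import sys
f=pickle.load(open("top.pkl","rb"));g=pickle.load(open("side.pkl","rb"));s=1/1.5625
C=cloud(f);D=cloud(g)
for n,u,v in [("carton",400,174),("cup",479,181),("bottle",481,245),("jar",308,331),("roll",389,336),("pad",316,253),("stamp",396,257),("oxi",474,335),("y1",332,404),("y2",420,412),("pk",484,422)]:
    c=depthpt(f,u*s,v*s)[:2]
    if n in("cup","roll"): c=atz(f,u*s,v*s,25)[:2]
    P=np.vstack([C.reshape(-1,3),D.reshape(-1,3)]) 
    out=[]
    for Q in (C.reshape(-1,3),D.reshape(-1,3)):
        q=Q[(np.linalg.norm(Q[:,:2]-c,axis=1)<(62 if n=="carton" else 42))&(Q[:,2]>6)]
        zt=np.percentile(q[:,2],97); t=q[q[:,2]>zt-4]
        r=cv2.minAreaRect(t[:,:2].astype(np.float32)); out.append((len(t),round(float(zt),1),np.round(r[0],1),np.round(r[1],1),round(r[2],1)))
        (x,y),rad=cv2.minEnclosingCircle(t[:,:2].astype(np.float32))
        out.append(np.round([x,y,rad],1))
    print(n,*out)
for n,pts in [("D",[(145,211),(247,246),(206,346),(101,309)]),("M",[(592,241),(643,243),(638,348),(586,345)])]:
    p=np.array([atz(f,u*s,v*s,9)[:2] for u,v in pts]);print(n,p.round(1).tolist(),p.mean(0),[np.linalg.norm(p[i]-p[i-1]).round(1) for i in range(4)])
    print(cv2.minAreaRect(p.astype(np.float32)))
    # depth check: rim heights
    for Q in (C.reshape(-1,3),D.reshape(-1,3)):
        q=Q[(np.linalg.norm(Q[:,:2]-p.mean(0),axis=1)<115)&(Q[:,2]>5.5)&(Q[:,2]<14)]
        print(len(q),cv2.minAreaRect(q[:,:2].astype(np.float32)))
E
python3 meas.py
python3 - <<'E'
from h import *
f=pickle.load(open("top.pkl","rb"))["img"]
a=cv2.resize(f[130:226,60:165],(438,400),interpolation=cv2.INTER_CUBIC);b=cv2.resize(f[140:228,368:418],(227,400),interpolation=cv2.INTER_CUBIC)
cv2.imwrite("pics/trays.png",np.hstack([a,b]))
E
```

```text
carton (655, 32.2, array([674.9,  -2.3]), array([40.8, 99.2]), 33.3) [675.5  -2.1  52.7] (526, 30.9, array([675.1,  -2.8]), array([ 40.9, 102.4]), 32.8) [676.1  -2.   53.8]
cup (83, 36.7, array([ 663.8, -112.3]), array([40.3, 40.9]), 48.7) [ 663.8 -112.5   21.3] (71, 35.9, array([ 664.2, -111.4]), array([39.6, 41.3]), 36.1) [ 663.5 -112.4   22.1]
bottle (228, 60.1, array([ 558.2, -113.2]), array([35.5, 36.8]), 71.3) [ 558.3 -113.4   19. ] (107, 58.4, array([ 559.1, -111.9]), array([34.3, 35.4]), 4.6) [ 559.7 -112.1   18.6]
jar (378, 42.6, array([447.5, 112.6]), array([48.1, 46.6]), 21.3) [447.7 112.9  24.6] (381, 40.7, array([449.5, 114.1]), array([49.4, 47.6]), 5.1) [449.2 113.5  25.4]
roll (278, 27.3, array([446.9,   6.6]), array([47.7, 47.6]), 1.6) [446.2   6.4  24.7] (217, 25.7, array([448.4,   8.8]), array([48.1, 48. ]), 3.5) [448.    7.3  25.7]
pad (403, 17.5, array([559.4, 109.5]), array([42.1, 53.9]), 43.3) [559.3 108.7  32.2] (431, 15.8, array([560.2, 109.7]), array([43.5, 55.8]), 43.8) [559.4 109.5  32.6]
stamp (57, 52.7, array([553.5,  -1. ]), array([19.7, 18.5]), 1.2) [55
[... 1042 characters left out ...]
986328)
1205 ((526.0701293945312, 313.0757141113281), (179.94386291503906, 148.29141235351562), 70.6026611328125)
1618 ((527.29638671875, 311.88818359375), (179.69117736816406, 149.14544677734375), 70.4210433959961)
M [[585.2, -273.6], [584.2, -345.2], [437.3, -331.8], [439.7, -261.0]] [ 511.61243918 -302.90072494] [np.float64(146.0), np.float64(71.5), np.float64(147.6), np.float64(70.8)]
((511.9913330078125, -303.083984375), (71.33822631835938, 151.2289276123047), 85.04462432861328)
684 ((525.0265502929688, -298.15863037109375), (91.08702087402344, 167.54901123046875), 85.0749740600586)
279 ((524.5468139648438, -305.46820068359375), (79.59632873535156, 163.26182556152344), 84.8823013305664)
```

View pics/trays.png

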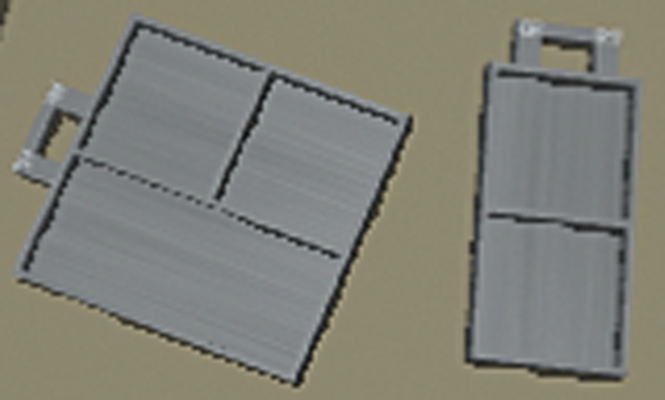

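The crop confirms the layout: both ribs and tabs are visible, and the long bay is on the robot's side. I'll fit the tray models to the rim points from both depth maps.

```bash
cat > fit.py <<'E'
from h import *
from scipy.optimize import least_squares
f=pickle.load(open("top.pkl","rb"));g=pickle.load(open("side.pkl","rb"))
def outl(P,W,L):  # distance outside body box, tab ignored
    return 0
for n,c0,yaw0,W,L in [("D",(521,300.5),-18.5,148,156),("M",(512,-303),-95,74,144)]:
    for nm,F in(("top",f),("side",g)):
        C=cloud(F);im=F["img"].astype(int);hsv=cv2.cvtColor(F["img"],cv2.COLOR_BGR2HSV)
        q=C.reshape(-1,3);r=np.linalg.norm(q[:,:2]-c0,axis=1)<130
        m=r&(abs(q[:,2])<16)&(hsv.reshape(-1,3)[:,1]<45)&(hsv.reshape(-1,3)[:,2]>70)
        p=q[m][:,:2]
        # area model: maximise points inside body minus empty: per-edge fit using extreme percentile lines
        a=np.radians(yaw0);c=np.array(c0,float)
        for it in range(4):
            R=np.array([[np.cos(a),-np.sin(a)],[np.sin(a),np.cos(a)]]);l=(p-c)@R
            l=l[(abs(l[:,0])<W/2+8)&(abs(l[:,1])<L/2+8)]
            sl=[];e={}
            for ax,H in((0,W/2),(1,L/2)):
                o=1-ax;Ho=(L,W)[ax]/2
                for sg in(1,-1):
                    xs=[];ys=[]
                    for b in np.linspace(-Ho+6,Ho-6,25):
                        if ax==1 and sg==1 and abs(b)<26: continue
                        k=l[abs(l[:,o]-b)<3.5]
                        if len(k): xs.append(b);ys.append(np.max(sg*k[:,ax])*sg)
                    md=np.median(ys);xs=np.array(xs);ys=np.array(ys);k=abs(ys-md)<5
                    pf=np.polyfit(xs[k],ys[k],1);e[(ax,sg)]=np.polyval(pf,0);sl.append(pf[0]*(1 if ax==1 else -1))
            c=c+R@np.array([(e[(0,1)]+e[(0,-1)])/2,(e[(1,1)]+e[(1,-1)])/2]);a+=np.median(sl)
        print(n,nm,c.round(1),np.degrees(a).round(2),"size",round(e[(0,1)]-e[(0,-1)],1),round(e[(1,1)]-e[(1,-1)],1),np.degrees(sl).round(1),m.sum())
E
python3 fit.py
```

```text
D top [522.7 303.4] -19.65 size 148.7 157.3 [-1.  0. -0.  0.] 4984
D side [523.9 297.2] -19.05 size 154.3 165.9 [-0.2 -0.6  0.3  0.1] 8810
M top [ 513.9 -304.9] -95.5 size 75.1 144.5 [ 0.  -0.  -2.7  0. ] 2386
M side [ 516.8 -303.5] -95.31 size 76.6 148.4 [-0.3 -0.5  7.7  0.1] 949
```

Fitted poses: D at (523, 302.5) with yaw -19.3°, M at (514.5, -304.5) with yaw -95.4°. The top-view sizes match the drawing. Next I'll work out the move chain.

```bash
cat > plan.py <<'E'
import numpy as np
def d(a,b):
    p=np.radians(a[3]);dx,dy,dz=[b[i]-a[i] for i in range(3)]
    return [round(float(v),1) for v in(dx*np.cos(p)+dy*np.sin(p),dx*np.sin(p)-dy*np.cos(p),-dz)]+["roll",round((a[3]-b[3])/5,2)]
def q6(a): return round(float(np.degrees(np.arctan2(a[1],a[0]))+90-a[3]))
def bay(c,yaw,x,y):
    t=np.radians(yaw);return (c[0]+x*np.cos(t)-y*np.sin(t),c[1]+x*np.sin(t)+y*np.cos(t))
D=((523,302.5),-19.3);M=((514.5,-304.5),-95.4)
H=130
jobs=[("bottle",(558.9,-112.6),17.4,bay(*M,0,35),-5.4),("cup",(664,-112),17.4,bay(*M,0,-35),-5.4),
("roll",(447.3,7),70.7,bay(*D,34,38),70.7),("jar",(448.5,113.2),70.7,bay(*D,34,-38),70.7),("carton",(675,-2.5),123.2,bay(*D,-38,0),70.7)]
if __name__=="__main__":
    from h import *
    f=pickle.load(open("side.pkl","rb"));C=cloud(f).reshape(-1,3)
    for c,r in(((640,430),70),((567,327),130)):
        k=C[np.linalg.norm(C[:,:2]-c,axis=1)<r];print("maxz near",c,k[:,2].max().round())
    cur=(172,-548.7,214,17.4)
    for n,p,a,q,b in jobs:
        A=(*p,H,a);B=(*q,H,b)
        print(n,np.round(p),np.round(q),"to pick",d(cur,A),"q6",q6(A),"to place",d(A,B),"q6",q6(B));cur=B
E
python3 plan.py
```

```text
maxz near (640, 430) 81.0
maxz near (567, 327) 70.0
bottle [ 559. -113.] [ 549. -308.] to pick [499.6, -300.4, 84.0, 'roll', 0.0] q6 61 to place [-67.5, 183.4, 0.0, 'roll', 4.56] q6 66
cup [ 664 -112] [ 480. -301.] to pick [95.7, -205.7, 0.0, 'roll', -4.56] q6 63 to place [-232.5, 125.4, 0.0, 'roll', 4.56] q6 63
roll [447.   7.] [568. 327.] to pick [-61.2, -303.8, 0.0, 'roll', -15.22] q6 20 to place [341.9, 7.8, 0.0, 'roll', 0.0] q6 49
jar [448. 113.] [543. 255.] to pick [-241.3, -41.7, 0.0, 'roll', 0.0] q6 33 to place [165.3, 41.7, 0.0, 'roll', 0.0] q6 45
carton [675.  -2.] [487. 315.] to pick [-199.6, 210.3, 0.0, 'roll', -10.5] q6 -33 to place [368.6, 16.7, 0.0, 'roll', 10.5] q6 52
```

>>> arm_command:
  rows:
    - {"delta_pos":[500,-300,84],"roll":0,"jaw":75}
    - {"delta_pos":[500,-300,84],"roll":0,"jaw":75}
    - {"delta_pos":[500,-300,84],"roll":0,"jaw":75}
    - {"delta_pos":[500,-300,84],"roll":0,"jaw":75}
    - {"delta_pos":[500,-300,84],"roll":0,"jaw":75}
    - {"delta_pos":[500,-300,84],"roll":0,"jaw":75}
    - {"delta_pos":[500,-300,84],"roll":0,"jaw":75}
    - {"delta_pos":[500,-300,84],"roll":0,"jaw":75}
    - {"delta_pos":[500,-300,84],"roll":0,"jaw":75}
    - {"delta_pos":[500,-300,84],"roll":0,"jaw":75}
    - {"delta_pos":[500,-300,84],"roll":0,"jaw":75}
    - {"delta_pos":[500,-300,84],"roll":0,"jaw":75}
    - {"delta_pos":[500,-300,84],"roll":0,"jaw":75}
    - {"delta_pos":[500,-300,84],"roll":0,"jaw":75}
    - {"delta_pos":[500,-300,84],"roll":0,"jaw":75}
    - {"delta_pos":[500,-300,84],"roll":0,"jaw":75}
    - {"delta_pos":[500,-300,84],"roll":0,"jaw":75}
    - {"delta_pos":[500,-300,84],"roll":0,"jaw":75}
    - {"delta_pos":[500,-300,84],"roll":0,"jaw":75}
    - {"delta_pos":[500,-300,84],"roll":0,"jaw":75}
  squeeze: 15

```text
time_s: 1.77
ee_pos: [558.7, -114.2, 130.3]
ee_rot: [180.0, -0.0, 17.3]
force: [-0.6, -0.5, 0.4]
gripper_width: 68.7
gripper_force: 0.0
```

>>> arm_command:
  rows:
    - {"delta_pos":[0,-1,35],"roll":0,"jaw":75}
    - {"delta_pos":[0,-1,70],"roll":0,"jaw":75}
    - {"delta_pos":[0,-1,95],"roll":0,"jaw":75}
    - {"delta_pos":[0,-1,110],"roll":0,"jaw":75}
    - {"delta_pos":[0,-1,116],"roll":0,"jaw":75}
    - {"delta_pos":[0,-1,116],"roll":0,"jaw":75}
    - {"delta_pos":[0,-1,116],"roll":0,"jaw":60}
    - {"delta_pos":[0,-1,116],"roll":0,"jaw":50}
    - {"delta_pos":[0,-1,116],"roll":0,"jaw":40}
    - {"delta_pos":[0,-1,116],"roll":0,"jaw":30}
    - {"delta_pos":[0,-1,116],"roll":0,"jaw":30}
    - {"delta_pos":[0,-1,116],"roll":0,"jaw":30}
    - {"delta_pos":[0,-1,116],"roll":0,"jaw":30}
    - {"delta_pos":[0,-1,110],"roll":0,"jaw":30}
    - {"delta_pos":[0,-1,95],"roll":0,"jaw":30}
    - {"delta_pos":[0,-1,70],"roll":0,"jaw":30}
    - {"delta_pos":[0,-1,45],"roll":0,"jaw":30}
    - {"delta_pos":[0,-1,20],"roll":0,"jaw":30}
    - {"delta_pos":[0,-1,0],"roll":0,"jaw":30}
    - {"delta_pos":[0,-1,0],"roll":0,"jaw":30}

```text
time_s: 3.43
ee_pos: [561.6, -112.3, 134.4]
ee_rot: [179.8, -0.4, 17.4]
force: [1.4, -0.9, -0.7]
gripper_width: 37.6
gripper_force: 15.0
```

>>> arm_command:
  rows:
    - {"delta_pos":[-10,26,0],"roll":0.7,"jaw":30}
    - {"delta_pos":[-19,52,0],"roll":1.4,"jaw":30}
    - {"delta_pos":[-29,79,0],"roll":2.1,"jaw":30}
    - {"delta_pos":[-39,105,0],"roll":2.8,"jaw":30}
    - {"delta_pos":[-48,131,0],"roll":3.5,"jaw":30}
    - {"delta_pos":[-58,157,0],"roll":4.0,"jaw":30}
    - {"delta_pos":[-64,173,0],"roll":4.3,"jaw":30}
    - {"delta_pos":[-67.5,183.5,0],"roll":4.56,"jaw":30}
    - {"delta_pos":[-67.5,183.5,0],"roll":4.56,"jaw":30}
    - {"delta_pos":[-67.5,183.5,0],"roll":4.56,"jaw":30}
    - {"delta_pos":[-67.5,183.5,25],"roll":4.56,"jaw":30}
    - {"delta_pos":[-67.5,183.5,50],"roll":4.56,"jaw":30}
    - {"delta_pos":[-67.5,183.5,75],"roll":4.56,"jaw":30}
    - {"delta_pos":[-67.5,183.5,93],"roll":4.56,"jaw":30}
    - {"delta_pos":[-67.5,183.5,103],"roll":4.56,"jaw":30}
    - {"delta_pos":[-67.5,183.5,108],"roll":4.56,"jaw":30}
    - {"delta_pos":[-67.5,183.5,110],"roll":4.56,"jaw":30}
    - {"delta_pos":[-67.5,183.5,112],"roll":4.56,"jaw":30}
    - {"delta_pos":[-67.5,183.5,112],"roll":4.56,"jaw":30}
    - {"delta_pos":[-67.5,183.5,112],"roll":4.56,"jaw":30}

```text
time_s: 5.1
ee_pos: [550.2, -307.5, 19.0]
ee_rot: [180.0, -0.1, -5.4]
force: [-0.3, -0.1, -0.3]
gripper_width: 37.5
gripper_force: 15.0
```

>>> arm_command:
  rows:
    - {"delta_pos":[0,0,1.5],"roll":0,"jaw":30}
    - {"delta_pos":[0,0,1.5],"roll":0,"jaw":30}
    - {"delta_pos":[0,0,1.5],"roll":0,"jaw":45}
    - {"delta_pos":[0,0,1.5],"roll":0,"jaw":55}
    - {"delta_pos":[0,0,1.5],"roll":0,"jaw":60}
    - {"delta_pos":[0,0,1.5],"roll":0,"jaw":60}
    - {"delta_pos":[0,0,-10],"roll":0,"jaw":60}
    - {"delta_pos":[0,0,-30],"roll":0,"jaw":60}
    - {"delta_pos":[0,0,-60],"roll":0,"jaw":60}
    - {"delta_pos":[0,0,-90],"roll":0,"jaw":65}
    - {"delta_pos":[0,0,-112],"roll":0,"jaw":70}
    - {"delta_pos":[15,-33,-112],"roll":-1,"jaw":75}
    - {"delta_pos":[30,-67,-112],"roll":-2,"jaw":75}
    - {"delta_pos":[45,-100,-112],"roll":-3,"jaw":75}
    - {"delta_pos":[60,-134,-112],"roll":-4,"jaw":75}
    - {"delta_pos":[80,-170,-112],"roll":-4.56,"jaw":75}
    - {"delta_pos":[95.5,-205.5,-112],"roll":-4.56,"jaw":75}
    - {"delta_pos":[95.5,-205.5,-112],"roll":-4.56,"jaw":75}
    - {"delta_pos":[95.5,-205.5,-112],"roll":-4.56,"jaw":75}
    - {"delta_pos":[95.5,-205.5,-112],"roll":-4.56,"jaw":75}

```text
time_s: 6.77
ee_pos: [663.6, -111.8, 130.3]
ee_rot: [180.0, 0.0, 17.4]
force: [0.6, -1.6, -0.0]
gripper_width: 68.6
gripper_force: 0.0
```

>>> arm_command:
  rows:
    - {"delta_pos":[0,0,35],"roll":0,"jaw":75}
    - {"delta_pos":[0,0,70],"roll":0,"jaw":75}
    - {"delta_pos":[0,0,95],"roll":0,"jaw":75}
    - {"delta_pos":[0,0,110],"roll":0,"jaw":75}
    - {"delta_pos":[0,0,118],"roll":0,"jaw":75}
    - {"delta_pos":[0,0,118],"roll":0,"jaw":75}
    - {"delta_pos":[0,0,118],"roll":0,"jaw":60}
    - {"delta_pos":[0,0,118],"roll":0,"jaw":50}
    - {"delta_pos":[0,0,118],"roll":0,"jaw":40}
    - {"delta_pos":[0,0,118],"roll":0,"jaw":35}
    - {"delta_pos":[0,0,118],"roll":0,"jaw":35}
    - {"delta_pos":[0,0,118],"roll":0,"jaw":35}
    - {"delta_pos":[0,0,118],"roll":0,"jaw":35}
    - {"delta_pos":[0,0,110],"roll":0,"jaw":35}
    - {"delta_pos":[0,0,95],"roll":0,"jaw":35}
    - {"delta_pos":[0,0,70],"roll":0,"jaw":35}
    - {"delta_pos":[0,0,45],"roll":0,"jaw":35}
    - {"delta_pos":[0,0,20],"roll":0,"jaw":35}
    - {"delta_pos":[0,0,0],"roll":0,"jaw":35}
    - {"delta_pos":[0,0,0],"roll":0,"jaw":35}

```text
time_s: 8.43
ee_pos: [666.5, -111.8, 135.2]
ee_rot: [179.8, -0.5, 17.4]
force: [0.8, -0.1, -0.1]
gripper_width: 41.7
gripper_force: 15.0
```

>>> arm_command:
  rows:
    - {"delta_pos":[-26,14,0],"roll":0.6,"jaw":35}
    - {"delta_pos":[-52,28,0],"roll":1.2,"jaw":35}
    - {"delta_pos":[-80,43,0],"roll":1.8,"jaw":35}
    - {"delta_pos":[-108,58,0],"roll":2.4,"jaw":35}
    - {"delta_pos":[-136,73,0],"roll":3.0,"jaw":35}
    - {"delta_pos":[-164,88,0],"roll":3.6,"jaw":35}
    - {"delta_pos":[-192,103,0],"roll":4.2,"jaw":35}
    - {"delta_pos":[-216,116,0],"roll":4.56,"jaw":35}
    - {"delta_pos":[-232.5,125.5,0],"roll":4.56,"jaw":35}
    - {"delta_pos":[-232.5,125.5,0],"roll":4.56,"jaw":35}
    - {"delta_pos":[-232.5,125.5,0],"roll":4.56,"jaw":35}
    - {"delta_pos":[-232.5,125.5,25],"roll":4.56,"jaw":35}
    - {"delta_pos":[-232.5,125.5,50],"roll":4.56,"jaw":35}
    - {"delta_pos":[-232.5,125.5,75],"roll":4.56,"jaw":35}
    - {"delta_pos":[-232.5,125.5,95],"roll":4.56,"jaw":35}
    - {"delta_pos":[-232.5,125.5,106],"roll":4.56,"jaw":35}
    - {"delta_pos":[-232.5,125.5,111],"roll":4.56,"jaw":35}
    - {"delta_pos":[-232.5,125.5,114],"roll":4.56,"jaw":35}
    - {"delta_pos":[-232.5,125.5,115],"roll":4.56,"jaw":35}
    - {"delta_pos":[-232.5,125.5,115],"roll":4.56,"jaw":35}

```text
time_s: 10.1
ee_pos: [480.5, -300.5, 16.2]
ee_rot: [180.0, -0.1, -5.4]
force: [1.0, -0.2, -1.5]
gripper_width: 41.6
gripper_force: 15.0
```

>>> arm_command:
  rows:
    - {"delta_pos":[0,0,0.5],"roll":0,"jaw":35}
    - {"delta_pos":[0,0,0.5],"roll":0,"jaw":50}
    - {"delta_pos":[0,0,0.5],"roll":0,"jaw":60}
    - {"delta_pos":[0,0,0.5],"roll":0,"jaw":65}
    - {"delta_pos":[0,0,0.5],"roll":0,"jaw":65}
    - {"delta_pos":[0,0,-10],"roll":0,"jaw":65}
    - {"delta_pos":[0,0,-35],"roll":0,"jaw":65}
    - {"delta_pos":[0,0,-70],"roll":0,"jaw":65}
    - {"delta_pos":[0,0,-100],"roll":0,"jaw":75}
    - {"delta_pos":[0,0,-115],"roll":0,"jaw":80}
    - {"delta_pos":[0,0,-115],"roll":0,"jaw":80}

```text
time_s: 11.02
ee_pos: [482.0, -302.5, 134.9]
ee_rot: [179.7, -0.5, -5.4]
force: [0.4, -0.1, -0.3]
gripper_width: 72.8
gripper_force: 0.0
```

>>> arm_command:
  rows:
    - {"delta_pos":[-5,-25,0],"roll":-1.3,"jaw":80}
    - {"delta_pos":[-10,-50,0],"roll":-2.6,"jaw":80}
    - {"delta_pos":[-15,-75,0],"roll":-3.9,"jaw":80}
    - {"delta_pos":[-20,-100,0],"roll":-5.2,"jaw":80}
    - {"delta_pos":[-25,-125,0],"roll":-6.5,"jaw":80}
    - {"delta_pos":[-30,-150,0],"roll":-7.8,"jaw":80}
    - {"delta_pos":[-35,-175,0],"roll":-9.1,"jaw":80}
    - {"delta_pos":[-40,-200,0],"roll":-10.4,"jaw":80}
    - {"delta_pos":[-45,-225,0],"roll":-11.7,"jaw":80}
    - {"delta_pos":[-50,-250,0],"roll":-13,"jaw":80}
    - {"delta_pos":[-55,-275,0],"roll":-14.2,"jaw":80}
    - {"delta_pos":[-61,-304,0],"roll":-15.22,"jaw":80}
    - {"delta_pos":[-61,-304,0],"roll":-15.22,"jaw":80}
    - {"delta_pos":[-61,-304,0],"roll":-15.22,"jaw":80}
    - {"delta_pos":[-61,-304,0],"roll":-15.22,"jaw":80}
    - {"delta_pos":[-61,-304,0],"roll":-15.22,"jaw":80}

```text
time_s: 12.35
ee_pos: [447.5, 6.7, 129.6]
ee_rot: [-180.0, 0.0, 70.6]
force: [-0.2, -0.4, -0.4]
gripper_width: 72.9
gripper_force: 0.0
```

Run:
```python
from h import *
f=env.grab_frame("side");g=env.grab_frame("top")
a=f["img"][130:180,215:305];b=g["img"][130:230,280:430]
cv2.imwrite("pics/p1.png",np.vstack([cv2.resize(a,(600,333),interpolation=3),cv2.resize(b,(600,267)[:2],interpolation=3)]))
C=cloud(g).reshape(-1,3)
for n,c,z in(("bottle",(549,-308),45),("cup",(480,-301),30)):
    q=C[(np.linalg.norm(C[:,:2]-c,axis=1)<33)&(C[:,2]>z)];print(n,len(q),q[:,2].max(),cv2.minEnclosingCircle(q[:,:2].astype(np.float32)))
```

```text
bottle 302 65.51831045445124 ((548.162353515625, -306.85479736328125), 19.08986473083496)
cup 133 42.304804648705186 ((479.5787658691406, -300.0053405761719), 20.886409759521484)
```

View pics/p1.png

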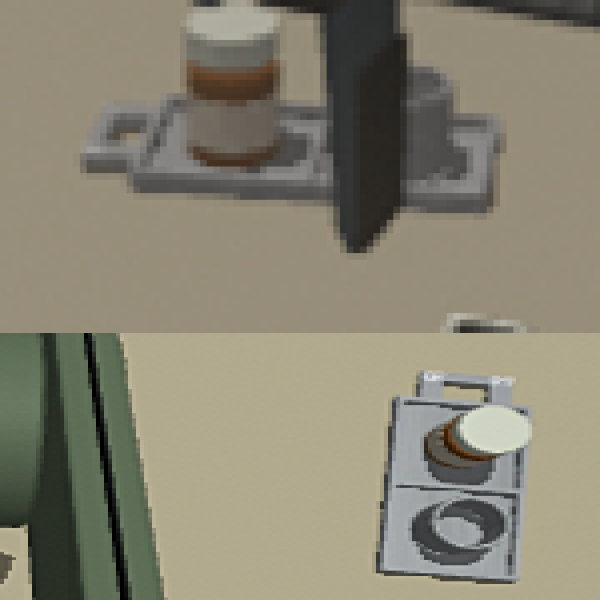

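The medicine tray is right. In the crop, the bottle at about (230,90) side / (460,450) top and the cup at about (430,120) side / (460,530) top both stand upright near their bay centres. The tape roll is next.

>>> arm_command:
  rows:
    - {"delta_pos":[0,0,35],"roll":0,"jaw":80}
    - {"delta_pos":[0,0,70],"roll":0,"jaw":80}
    - {"delta_pos":[0,0,95],"roll":0,"jaw":80}
    - {"delta_pos":[0,0,112],"roll":0,"jaw":80}
    - {"delta_pos":[0,0,120],"roll":0,"jaw":80}
    - {"delta_pos":[0,0,120],"roll":0,"jaw":80}
    - {"delta_pos":[0,0,120],"roll":0,"jaw":70}
    - {"delta_pos":[0,0,120],"roll":0,"jaw":60}
    - {"delta_pos":[0,0,120],"roll":0,"jaw":50}
    - {"delta_pos":[0,0,120],"roll":0,"jaw":45}
    - {"delta_pos":[0,0,120],"roll":0,"jaw":45}
    - {"delta_pos":[0,0,120],"roll":0,"jaw":45}
    - {"delta_pos":[0,0,120],"roll":0,"jaw":45}
    - {"delta_pos":[0,0,110],"roll":0,"jaw":45}
    - {"delta_pos":[0,0,95],"roll":0,"jaw":45}
    - {"delta_pos":[0,0,70],"roll":0,"jaw":45}
    - {"delta_pos":[0,0,45],"roll":0,"jaw":45}
    - {"delta_pos":[0,0,20],"roll":0,"jaw":45}
    - {"delta_pos":[0,0,0],"roll":0,"jaw":45}
    - {"delta_pos":[0,0,0],"roll":0,"jaw":45}

```text
time_s: 14.12
ee_pos: [450.1, 7.6, 133.8]
ee_rot: [179.5, -0.2, 70.7]
force: [0.8, 0.0, -0.1]
gripper_width: 49.8
gripper_force: 15.0
```

>>> arm_command:
  rows:
    - {"delta_pos":[35,1,0],"roll":0,"jaw":45}
    - {"delta_pos":[70,2,0],"roll":0,"jaw":45}
    - {"delta_pos":[105,2,0],"roll":0,"jaw":45}
    - {"delta_pos":[140,3,0],"roll":0,"jaw":45}
    - {"delta_pos":[175,4,0],"roll":0,"jaw":45}
    - {"delta_pos":[210,5,0],"roll":0,"jaw":45}
    - {"delta_pos":[245,6,0],"roll":0,"jaw":45}
    - {"delta_pos":[280,7,0],"roll":0,"jaw":45}
    - {"delta_pos":[315,8,0],"roll":0,"jaw":45}
    - {"delta_pos":[342,8,0],"roll":0,"jaw":45}
    - {"delta_pos":[342,8,0],"roll":0,"jaw":45}
    - {"delta_pos":[342,8,0],"roll":0,"jaw":45}
    - {"delta_pos":[342,8,25],"roll":0,"jaw":45}
    - {"delta_pos":[342,8,50],"roll":0,"jaw":45}
    - {"delta_pos":[342,8,75],"roll":0,"jaw":45}
    - {"delta_pos":[342,8,95],"roll":0,"jaw":45}
    - {"delta_pos":[342,8,108],"roll":0,"jaw":45}
    - {"delta_pos":[342,8,114],"roll":0,"jaw":45}
    - {"delta_pos":[342,8,116.5],"roll":0,"jaw":45}
    - {"delta_pos":[342,8,116.5],"roll":0,"jaw":45}

```text
time_s: 15.78
ee_pos: [567.1, 326.1, 13.7]
ee_rot: [-179.9, 0.1, 70.7]
force: [1.3, -0.7, -0.7]
gripper_width: 49.9
gripper_force: 15.0
```

>>> arm_command:
  rows:
    - {"delta_pos":[0,0,0.5],"roll":0,"jaw":45}
    - {"delta_pos":[0,0,0.5],"roll":0,"jaw":60}
    - {"delta_pos":[0,0,0.5],"roll":0,"jaw":72}
    - {"delta_pos":[0,0,0.5],"roll":0,"jaw":72}
    - {"delta_pos":[0,0,0.5],"roll":0,"jaw":72}
    - {"delta_pos":[0,0,-10],"roll":0,"jaw":72}
    - {"delta_pos":[0,0,-35],"roll":0,"jaw":72}
    - {"delta_pos":[0,0,-70],"roll":0,"jaw":80}
    - {"delta_pos":[0,0,-100],"roll":0,"jaw":80}
    - {"delta_pos":[0,0,-116.5],"roll":0,"jaw":80}
    - {"delta_pos":[-35,-6,-116.5],"roll":0,"jaw":80}
    - {"delta_pos":[-70,-12,-116.5],"roll":0,"jaw":80}
    - {"delta_pos":[-105,-18,-116.5],"roll":0,"jaw":80}
    - {"delta_pos":[-140,-24,-116.5],"roll":0,"jaw":80}
    - {"delta_pos":[-175,-30,-116.5],"roll":0,"jaw":80}
    - {"delta_pos":[-210,-36,-116.5],"roll":0,"jaw":80}
    - {"delta_pos":[-241.5,-41.5,-116.5],"roll":0,"jaw":80}
    - {"delta_pos":[-241.5,-41.5,-116.5],"roll":0,"jaw":80}
    - {"delta_pos":[-241.5,-41.5,-116.5],"roll":0,"jaw":80}
    - {"delta_pos":[-241.5,-41.5,-116.5],"roll":0,"jaw":80}

```text
time_s: 17.45
ee_pos: [450.1, 113.9, 130.8]
ee_rot: [179.9, -0.1, 70.7]
force: [-0.2, -0.7, 0.0]
gripper_width: 73.0
gripper_force: 0.0
```

>>> arm_command:
  rows:
    - {"delta_pos":[0,0,35],"roll":0,"jaw":80}
    - {"delta_pos":[0,0,70],"roll":0,"jaw":80}
    - {"delta_pos":[0,0,95],"roll":0,"jaw":80}
    - {"delta_pos":[0,0,112],"roll":0,"jaw":80}
    - {"delta_pos":[0,0,118],"roll":0,"jaw":80}
    - {"delta_pos":[0,0,118],"roll":0,"jaw":80}
    - {"delta_pos":[0,0,118],"roll":0,"jaw":70}
    - {"delta_pos":[0,0,118],"roll":0,"jaw":60}
    - {"delta_pos":[0,0,118],"roll":0,"jaw":50}
    - {"delta_pos":[0,0,118],"roll":0,"jaw":45}
    - {"delta_pos":[0,0,118],"roll":0,"jaw":45}
    - {"delta_pos":[0,0,118],"roll":0,"jaw":45}
    - {"delta_pos":[0,0,118],"roll":0,"jaw":45}
    - {"delta_pos":[0,0,110],"roll":0,"jaw":45}
    - {"delta_pos":[0,0,95],"roll":0,"jaw":45}
    - {"delta_pos":[0,0,70],"roll":0,"jaw":45}
    - {"delta_pos":[0,0,45],"roll":0,"jaw":45}
    - {"delta_pos":[0,0,20],"roll":0,"jaw":45}
    - {"delta_pos":[0,0,0],"roll":0,"jaw":45}
    - {"delta_pos":[0,0,0],"roll":0,"jaw":45}

```text
time_s: 19.12
ee_pos: [451.5, 113.9, 134.1]
ee_rot: [179.6, -0.2, 70.7]
force: [0.2, -0.4, 0.0]
gripper_width: 50.0
gripper_force: 15.0
```

>>> arm_command:
  rows:
    - {"delta_pos":[28,7,0],"roll":0,"jaw":45}
    - {"delta_pos":[56,14,0],"roll":0,"jaw":45}
    - {"delta_pos":[84,21,0],"roll":0,"jaw":45}
    - {"delta_pos":[112,28,0],"roll":0,"jaw":45}
    - {"delta_pos":[140,35,0],"roll":0,"jaw":45}
    - {"delta_pos":[165,41.5,0],"roll":0,"jaw":45}
    - {"delta_pos":[165,41.5,0],"roll":0,"jaw":45}
    - {"delta_pos":[165,41.5,0],"roll":0,"jaw":45}
    - {"delta_pos":[165,41.5,25],"roll":0,"jaw":45}
    - {"delta_pos":[165,41.5,50],"roll":0,"jaw":45}
    - {"delta_pos":[165,41.5,75],"roll":0,"jaw":45}
    - {"delta_pos":[165,41.5,95],"roll":0,"jaw":45}
    - {"delta_pos":[165,41.5,107],"roll":0,"jaw":45}
    - {"delta_pos":[165,41.5,112],"roll":0,"jaw":45}
    - {"delta_pos":[165,41.5,114.5],"roll":0,"jaw":45}
    - {"delta_pos":[165,41.5,114.5],"roll":0,"jaw":45}

```text
time_s: 20.45
ee_pos: [541.4, 254.1, 15.9]
ee_rot: [-179.9, 0.1, 70.7]
force: [1.1, 0.2, 0.3]
gripper_width: 49.5
gripper_force: 15.0
```

>>> arm_command:
  rows:
    - {"delta_pos":[0,0,0.5],"roll":0,"jaw":45}
    - {"delta_pos":[0,0,0.5],"roll":0,"jaw":60}
    - {"delta_pos":[0,0,0.5],"roll":0,"jaw":72}
    - {"delta_pos":[0,0,0.5],"roll":0,"jaw":72}
    - {"delta_pos":[0,0,0.5],"roll":0,"jaw":72}
    - {"delta_pos":[0,0,-10],"roll":0,"jaw":72}
    - {"delta_pos":[0,0,-35],"roll":0,"jaw":72}
    - {"delta_pos":[0,0,-70],"roll":0,"jaw":75}
    - {"delta_pos":[0,0,-100],"roll":0,"jaw":75}
    - {"delta_pos":[0,0,-114.5],"roll":0,"jaw":75}
    - {"delta_pos":[0,0,-114.5],"roll":0,"jaw":75}

```text
time_s: 21.37
ee_pos: [545.3, 256.7, 135.0]
ee_rot: [179.6, -0.4, 70.7]
force: [0.0, 0.4, 1.0]
gripper_width: 68.7
gripper_force: 0.0
```

>>> arm_command:
  rows:
    - {"delta_pos":[-20,21,0],"roll":-1,"jaw":75}
    - {"delta_pos":[-40,42,0],"roll":-2,"jaw":75}
    - {"delta_pos":[-60,63,0],"roll":-3,"jaw":75}
    - {"delta_pos":[-80,84,0],"roll":-4,"jaw":75}
    - {"delta_pos":[-100,105,0],"roll":-5,"jaw":75}
    - {"delta_pos":[-120,126,0],"roll":-6,"jaw":75}
    - {"delta_pos":[-140,147,0],"roll":-7.2,"jaw":75}
    - {"delta_pos":[-160,168,0],"roll":-8.4,"jaw":75}
    - {"delta_pos":[-180,189,0],"roll":-9.5,"jaw":75}
    - {"delta_pos":[-199.5,210.5,0],"roll":-10.5,"jaw":75}
    - {"delta_pos":[-199.5,210.5,0],"roll":-10.5,"jaw":75}
    - {"delta_pos":[-199.5,210.5,0],"roll":-10.5,"jaw":75}
    - {"delta_pos":[-199.5,210.5,0],"roll":-10.5,"jaw":75}
    - {"delta_pos":[-199.5,210.5,0],"roll":-10.5,"jaw":75}

```text
time_s: 22.53
ee_pos: [674.7, -1.3, 129.5]
ee_rot: [-179.9, -0.1, 123.2]
force: [-0.5, -0.5, 0.8]
gripper_width: 68.4
gripper_force: 0.0
```

>>> arm_command:
  rows:
    - {"delta_pos":[0,0,35],"roll":0,"jaw":75}
    - {"delta_pos":[0,0,70],"roll":0,"jaw":75}
    - {"delta_pos":[0,0,95],"roll":0,"jaw":75}
    - {"delta_pos":[0,0,112],"roll":0,"jaw":75}
    - {"delta_pos":[0,0,120],"roll":0,"jaw":75}
    - {"delta_pos":[0,0,120],"roll":0,"jaw":75}
    - {"delta_pos":[0,0,120],"roll":0,"jaw":60}
    - {"delta_pos":[0,0,120],"roll":0,"jaw":50}
    - {"delta_pos":[0,0,120],"roll":0,"jaw":40}
    - {"delta_pos":[0,0,120],"roll":0,"jaw":33}
    - {"delta_pos":[0,0,120],"roll":0,"jaw":33}
    - {"delta_pos":[0,0,120],"roll":0,"jaw":33}
    - {"delta_pos":[0,0,120],"roll":0,"jaw":33}
    - {"delta_pos":[0,0,110],"roll":0,"jaw":33}
    - {"delta_pos":[0,0,95],"roll":0,"jaw":33}
    - {"delta_pos":[0,0,70],"roll":0,"jaw":33}
    - {"delta_pos":[0,0,45],"roll":0,"jaw":33}
    - {"delta_pos":[0,0,20],"roll":0,"jaw":33}
    - {"delta_pos":[0,0,0],"roll":0,"jaw":33}
    - {"delta_pos":[0,0,0],"roll":0,"jaw":33}

```text
time_s: 24.2
ee_pos: [678.1, -2.5, 135.3]
ee_rot: [179.6, 0.3, 123.2]
force: [1.6, 0.0, 0.9]
gripper_width: 39.9
gripper_force: 15.0
```

>>> arm_command:
  rows:
    - {"delta_pos":[30,1,0],"roll":0.8,"jaw":33}
    - {"delta_pos":[60,2,0],"roll":1.6,"jaw":33}
    - {"delta_pos":[90,4,0],"roll":2.4,"jaw":33}
    - {"delta_pos":[120,5,0],"roll":3.2,"jaw":33}
    - {"delta_pos":[150,6,0],"roll":4,"jaw":33}
    - {"delta_pos":[180,8,0],"roll":5,"jaw":33}
    - {"delta_pos":[210,9,0],"roll":6,"jaw":33}
    - {"delta_pos":[240,11,0],"roll":7,"jaw":33}
    - {"delta_pos":[270,12,0],"roll":8,"jaw":33}
    - {"delta_pos":[300,14,0],"roll":9,"jaw":33}
    - {"delta_pos":[330,15,0],"roll":9.8,"jaw":33}
    - {"delta_pos":[355,16,0],"roll":10.5,"jaw":33}
    - {"delta_pos":[368.5,16.5,0],"roll":10.5,"jaw":33}
    - {"delta_pos":[368.5,16.5,0],"roll":10.5,"jaw":33}
    - {"delta_pos":[368.5,16.5,0],"roll":10.5,"jaw":33}
    - {"delta_pos":[368.5,16.5,0],"roll":10.5,"jaw":33}

```text
time_s: 25.53
ee_pos: [487.9, 314.0, 129.5]
ee_rot: [180.0, 0.1, 70.7]
force: [0.0, -0.0, -1.3]
gripper_width: 39.8
gripper_force: 15.0
```

>>> arm_command:
  rows:
    - {"delta_pos":[0,0,25],"roll":0,"jaw":33}
    - {"delta_pos":[0,0,50],"roll":0,"jaw":33}
    - {"delta_pos":[0,0,75],"roll":0,"jaw":33}
    - {"delta_pos":[0,0,95],"roll":0,"jaw":33}
    - {"delta_pos":[0,0,108],"roll":0,"jaw":33}
    - {"delta_pos":[0,0,114],"roll":0,"jaw":33}
    - {"delta_pos":[0,0,116.5],"roll":0,"jaw":33}
    - {"delta_pos":[0,0,116.5],"roll":0,"jaw":33}
    - {"delta_pos":[0,0,116.5],"roll":0,"jaw":33}

```text
time_s: 26.28
ee_pos: [488.6, 314.5, 14.0]
ee_rot: [179.9, -0.1, 70.7]
force: [-0.3, 0.6, -0.8]
gripper_width: 39.9
gripper_force: 15.0
```

>>> arm_command:
  rows:
    - {"delta_pos":[0,0,0.5],"roll":0,"jaw":33}
    - {"delta_pos":[0,0,0.5],"roll":0,"jaw":45}
    - {"delta_pos":[0,0,0.5],"roll":0,"jaw":58}
    - {"delta_pos":[0,0,0.5],"roll":0,"jaw":58}
    - {"delta_pos":[0,0,0.5],"roll":0,"jaw":58}
    - {"delta_pos":[0,0,-10],"roll":0,"jaw":58}
    - {"delta_pos":[0,0,-35],"roll":0,"jaw":58}
    - {"delta_pos":[0,0,-70],"roll":0,"jaw":58}
    - {"delta_pos":[0,0,-110],"roll":0,"jaw":58}
    - {"delta_pos":[0,0,-140],"roll":0,"jaw":58}
    - {"delta_pos":[-40,0,-150],"roll":0,"jaw":58}
    - {"delta_pos":[-80,0,-150],"roll":0,"jaw":58}
    - {"delta_pos":[-120,0,-150],"roll":0,"jaw":58}
    - {"delta_pos":[-160,0,-150],"roll":0,"jaw":58}
    - {"delta_pos":[-200,0,-150],"roll":0,"jaw":58}
    - {"delta_pos":[-240,0,-150],"roll":0,"jaw":58}
    - {"delta_pos":[-280,0,-150],"roll":0,"jaw":58}
    - {"delta_pos":[-300,0,-150],"roll":0,"jaw":58}
    - {"delta_pos":[-300,0,-150],"roll":0,"jaw":58}
    - {"delta_pos":[-300,0,-150],"roll":0,"jaw":58}

```text
time_s: 27.95
ee_pos: [388.4, 31.3, 164.3]
ee_rot: [179.9, -0.1, 70.6]
force: [0.1, 0.0, 0.3]
gripper_width: 52.9
gripper_force: 0.0
```

Run:
```python
from h import *
from plan import D,M,bay
g=env.grab_frame("top");f=env.grab_frame("side")
cv2.imwrite("pics/top1.png",cv2.resize(g["img"],(800,600),interpolation=3))
cv2.imwrite("pics/side1.png",cv2.resize(f["img"][192:384,100:356],(800,600),interpolation=3))
for nm,F in(("top",g),("side",f)):
  C=cloud(F).reshape(-1,3)
  for n,c,z,r in(("roll",bay(*D,34,38),22,32),("jar",bay(*D,34,-38),36,32),("carton",bay(*D,-38,0),27,56),("bottle",bay(*M,0,35),50,30),("cup",bay(*M,0,-35),32,30)):
    q=C[(np.linalg.norm(C[:,:2]-c,axis=1)<r)&(C[:,2]>z)]
    if n=="carton":
        t=np.radians(-19.3);q=q[abs((q[:,:2]-c)@[np.cos(t),np.sin(t)])<30]
    if len(q)<9: print(nm,n,"hidden");continue
    b=cv2.minAreaRect(q[:,:2].astype(np.float32));print(nm,n,len(q),np.percentile(q[:,2],[10,50,90]).round(1),"off",np.round(np.array(b[0])-c,1),np.round(b[1],1),round(b[2],1))
```

```text
top roll 343 [25.3 27.7 29.6] off [-3.  -1.2] [49.3 48.4] 36.3
top jar 463 [40.6 42.7 44.7] off [-3.6 -1.7] [48.3 48.6] 79.6
top carton 958 [30.9 33.  34.8] off [-1.7 -1.1] [101.6  40.4] 70.6
top bottle 292 [57.4 60.5 62.2] off [-1.   0.9] [36.4 36.8] 71.2
top cup 117 [34.4 37.8 40.4] off [-0.2  1.4] [40.6 40.2] 53.0
side roll 674 [24.6 26.9 28.2] off [-1.6 -0.6] [49.1 49.5] 77.2
side jar 661 [40.  41.8 42.8] off [-2.5 -0.8] [48.8 48.8] 71.2
side carton 1644 [30.8 32.2 33.3] off [-0.5 -1.3] [101.9  40.3] 71.3
side bottle 104 [51.7 59.8 61.5] off [0.5 2. ] [34.2 37.1] 43.3
side cup 81 [33.1 36.6 38.5] off [2.3 1.1] [42.1 42.3] 25.9
```

View pics/top1.png

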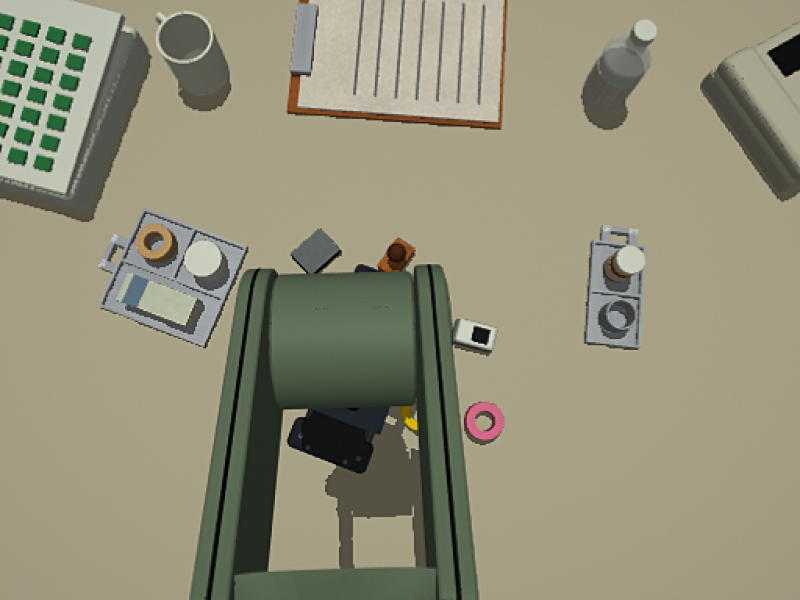

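View pics/side1.png

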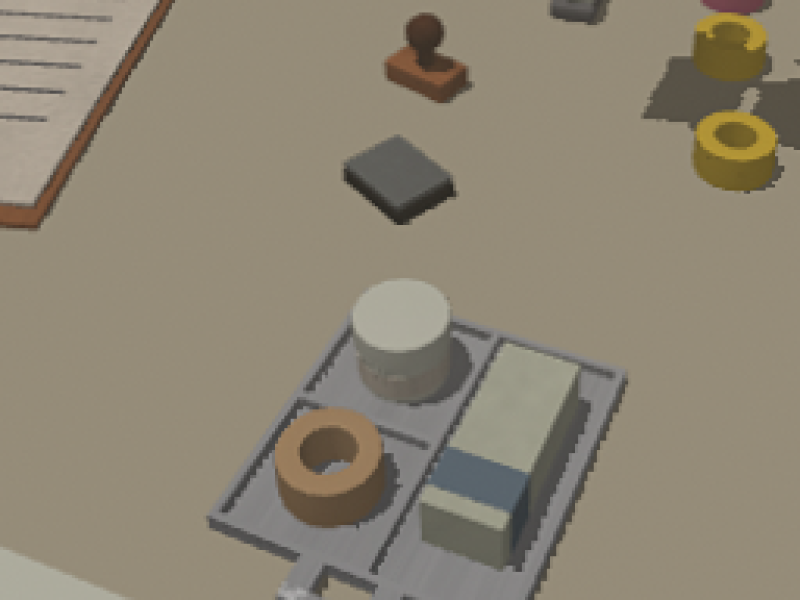

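In the last top view (800 px), the roll (155,243), jar (203,258) and carton (160,300) sit flat in their bays. The bottle (625,265) and cup (617,316) stand in the medicine tray. All offsets are under 4 mm, the top heights match seated parts, and the stamp, ink pad and oximeter haven't moved.

```bash
python3 -c "
from workcell import env
print(env.job_done())"
```

```text
the job is handed in; nothing more can be done
None
```

Both kits are made up and handed in at about 28 s: all five parts measured within about 4 mm of their bay centres and seated flat, and the oximeter, ink pad and stamp look unmoved in the last pictures; no verdict was returned.

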